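# Fit and lock a flat-shanked stake in the bench socket

## Task

Take the brass domed stake out of the wooden rack and put its flat shank into the blue quick-lock socket: nobody knows how the slot inside the sleeve stands, so rest the shank lightly in the mouth and turn it until it drops into the slot, then push it fully home. Then turn the seated stake clockwise (seen from above) until it comes up against the lock stop, and let go of it. Be gentle: until it is home press with less than 25 N, and do not wrench it against the stop (the socket must never carry more than 80 N, reached at about 0.7 N m of turning), and leave the other stake and the things on the bench where they are.

Things in the scene. Friction and masses are not known exactly. Their poses are not given: they have to be found in the camera images.
- dome_stake: domed stake: brass-coloured head on a steel shank, 97 mm tall, about 0.15 to 0.3 kg, upright in one of the rack's two holes. Origin: centre of the shank's lower end, z up the axis. Shank: flat bar 26 mm (x) by 12 mm (y), square-ended, z 0 to 36 mm; round collar 40 mm across, z 36 to 42; head 26 mm (x) by 20 mm (y), z 42 to 84; dome to z 97. A half turn makes no difference to the fit
- stake_grip (a point): middle of the domed stake's head, on its axis, 64 mm above the shank's lower end, 33 mm below the top of the dome. Grip the head here across its two flat sides, 20 mm apart (stake y = -10 and +10 mm)
- socket: quick-lock socket, fixed to the bench: round grey flange 86 mm across, blue round housing 70 mm across and 48 mm tall; on its +x side a small lug (to 41 mm from the axis) with a white index line. Origin: on the axis at the bench top, z up. In it a steel sleeve 50 mm across, top 50 mm above the bench, turns about the vertical axis with a light drag of 0.08 N m and stays where it is left
- socket_mouth (a point): centre of the sleeve's top, on the socket's axis, 50 mm above the bench. From here a round counterbore 34 mm across goes 6 mm down. The stake is fully home when its collar rests on the sleeve's top, the shank's lower end 36 mm below this point
- slot_mouth (a point): on the socket's axis, in the counterbore's floor, 44 mm above the bench: mouth of the sleeve's slot, 28.5 by 14.5 mm, 34 mm deep; two red marks on the sleeve's top lie along its long side. It points 0.45 to 1.65 rad anticlockwise of socket +x (from above), not measured. Clockwise it meets a hard stop at 0.13 rad (locked); by the slot's play a stake turned up to it then lies along socket x
- rack: light wooden block, 62 mm (x) by 112 mm (y) by 44 mm tall, fixed; origin: centre of its underside. Two round through holes 30.5 mm across, at y = +30 and -30 mm, in which the stakes hang by their collars (collar's underside on the block's top, shank's lower end 8 mm above the bench). The flat sides of the stakes' heads face along the block's x, within 0.4 rad
- flat_stake: the other stake in the rack, dark steel head with a flat top, 92 mm tall, otherwise the same size; leave it in its hole. Origin as of the domed stake
- glass_jar: clear glass jar, 57 mm in diameter, 60 mm tall, standing behind the work; origin: centre of its underside
- jar_lid: white jar lid, 54 mm in diameter, 12 mm tall, lying behind the work; origin: centre of its underside
- pumice_puck: pale grey pumice puck, 25x45x42 mm, behind the work; origin: centre of its underside
Not all that is in view belongs to the job. What is shaped like the dome_stake but green or orange is not meant.

How it is judged (in metres and radians):
On the way, in this order (a step that is already met when the one before it is completed fails the run):
1. the domed stake is lifted clear of the rack (height (world z) of dome_stake above 0.05 m), for 0.1 s.
2. the domed stake is fully home in the slot, the sleeve still unlocked (more than 0.13 rad before the locked position) (z of dome_stake in the frame of socket_mouth below -0.034 m and horizontal distance between dome_stake and socket_mouth below 0.0025 m and angle between dome_stake's own z axis and vertical below 0.06 rad and angle between the x axis of dome_stake and the x axis of socket, either way round above 0.13 rad), for 0.1 s.
At the end, for the whole second after the job is handed in: Domed stake upright (0.06 rad) in the socket, within 2.5 mm of its axis, collar within 2 mm of the sleeve top, turned to the lock stop (x axis within 0.1 rad of the socket's, either way round), released, at rest; flat stake and the other things not moved more than 15 mm (z of dome_stake in the frame of socket_mouth below -0.034 m and horizontal distance between dome_stake and socket_mouth below 0.0025 m and angle between dome_stake's own z axis and vertical below 0.06 rad and angle between the x axis of dome_stake and the x axis of socket, either way round below 0.1 rad and linear speed of dome_stake below 0.01 m/s and angular speed of dome_stake below 0.1 rad/s and contact force between the fingers and dome_stake below 0.05 N); the robot touches nothing.
It fails at once if the stake loads the socket with more than 25 N before it is home (lower end less than 33 mm below the socket mouth) (contact force between dome_stake and socket above 25 N and z of dome_stake in the frame of socket_mouth above -0.033 m).
It fails at once if the stake loads the socket with more than 80 N (all contacts added up) (contact force between dome_stake and socket above 80 N).
It fails at once if the robot itself pushes on the socket with more than 40 N (contact force between any of the arm, the fingers and socket above 40 N).
It fails at once if the flat stake, jar, jar lid or pumice puck is moved by more than 15 mm (distance of any of flat_stake, glass_jar, jar_lid, pumice_puck from where it was at the start of the episode above 0.015 m).
It also fails if it takes over 72 s, if anything falls off the work surface, if the arm or the gripper's body presses on something with over 40 N, if the wrist force passes 120 N, or if a joint passes its speed limit or range.

## Robot

A 6-joint arm with a two-finger parallel gripper is mounted at the origin on a cart in front of the work surface, level with it; the furniture and walls round the work are solid. World frame = base frame: x ahead of the robot, y to its left, z up, the work surface at z = 0. Lengths are in m, angles in degrees, forces in N, time in s.
With the tool pointing down it reaches from about 0.4 to 0.825 m from the base axis. Payload 7 kg.
Tool frame: the origin (TCP) lies between the finger pads; the fingertips stand 19 mm ahead of it and the grasp point (between the pads) is the TCP (r.finger_overhang is the distance from the TCP to the fingertips, in m); z points along the fingers, y is the direction in which the jaws open and shut (so a half turn about z gives the same grasp; the last joint's range is limited). The gripper opens to 88 mm and grips with 3 to 60 N. Pads are 19 mm wide; open, the fingers measure 130 mm over their backs; the gripper's body (78 mm by 193 mm) begins 47 mm behind the grasp point.
Start: joints at [83.199, 20.546, 0.682, 0, -70.136, -16.507], TCP at [0.267, 0.62, 0.246] pointing down, gripper open.
Joint ranges: [-176.03, 176.03], [-82.01, 121.73], [-58.28, 71.71], [-173.87, 95.51], [-174.79, -0.11], [-173.66, 173.66]. Speed limits (degrees/s): [136.94, 136.94, 172.46, 180, 180, 180].

## Interface

Orientations are given as [roll, pitch, yaw] about the fixed x, y, z axes, in that order (R = Rz(yaw) Ry(pitch) Rx(roll)).
In Python, from plant import r, optics gives the robot as it stands. The module is installed in compiled form; this text tells all that it offers.
- The arm moves only by the tool step_arm, never from a script. Its argument "increments" is a list of rows, each an object of numbers: "tx", "ty", "tz": the shift along the world's x, y, z in mm; "ax", "ay", "az": the turn, a rotation vector about the world's x, y, z in degrees; "claw": the gripper command: -1 is shut, 1 is fully open, values between are in proportion. In form: [{"tx": .., "ty": .., "tz": .., "ax": .., "ay": .., "az": .., "claw": ..}, ...]. A call has 1 to 12 rows; each row shifts and turns the commanded pose from where the row before left it; what a row does not reach is not made up. A row lasts 1/10 s, in which the tool goes at most 50 mm and 8.59 degrees, less where a joint would pass 70% of its speed; a pose out of reach is approached as far as the arm can. A call with a gripper value outside its range is refused whole. The fingers move at their own pace and stop on an object; "newtons" is the grip in N (left out, the last holds). Time passes only in rows, so rows that do not move let the fingers close. It gives the time, the measured TCP pose, the force and the opening at its end, in the units of the state.
- r.get_state(): the state, without advancing time (a new reading comes with each control period).
- optics.capture(name): name is "side" or "top"; returns a dict with "image" (420x560x3 uint8, blue, green, red), "depth" (420x560 float32, m along the optical axis (not along the pixel's ray), 0 where there is no reading), "fx", "fy", "cx", "cy" (pixels), "R" (3x3) and "t" (3): a world point X has camera coordinates R X + t. Camera axes: x right, y down, z forward; pixel columns grow to the right and rows downward; lengths in m; the calibration is good to about 2 mm. A picture is of the moment at which its call begins.
- r.close_job(): hands the job in, once; it reports no verdict.
The state is a dict: "time_s": time; "joints": joint angles; "qd": joint speeds; "joint_torque": joint torques, N m; "tcp_pos": TCP position; "eef_rot": TCP orientation; "contact_force": force on the tool from outside, world axes, zero at the start; "moment": the same for the moment, N m; "gripper_width": finger opening in m.
Only numpy, scipy, OpenCV 4.12 (cv2) and the standard library are available. Lean on these libraries where they do the work, as an engineer would, in place of code of your own. Each camera call takes 0.05 s, during which the arm holds its last target. There are 200 camera calls.

## Working session

There is one attempt and no reset: what is moved stays moved. The work goes in short steps, Python scripts to look and compute and a tool call to move; the robot and the scene stay as the last step left them, time stands still between calls to the robot, and variables do not carry over. Pictures are saved under pics/ and viewed, about 8 in all and at most 12, crops included, and the job is handed in when it is done.

Besides the shell and the picture viewer there is one more tool, called after "Request:" as name(argument=value, ...), one argument or row to a line, values as JSON. step_arm: Moves the arm, as the interface text tells. Its arguments: {"type":"object","properties":{"increments":{"type":"array","items":{"type":"object","properties":{"tx":{"type":"number"},"ty":{"type":"number"},"tz":{"type":"number"},"ax":{"type":"number"},"ay":{"type":"number"},"az":{"type":"number"},"claw":{"type":"number"}}}},"newtons":{"type":"number"}},"required":["increments"]}

```bash
mkdir -p pics; cat >h.py <<'E'
import numpy as np,cv2
from plant import r,optics
def cap(n,f=None):
    c=optics.capture(n)
    if f: cv2.imwrite('pics/'+f,c['image'])
    np.savez('last_'+n,**c); return c
def w(c,u,v,z=None):
    ray=np.array([(u-c['cx'])/c['fx'],(v-c['cy'])/c['fy'],1.])
    R,t=c['R'],c['t']; o=-R.T@t; d=R.T@ray
    if z is not None: return o+d*(z-o[2])/d[2]
    return o+d*c['depth'][int(v),int(u)]
E
python3 - <<'E'
from h import *
print(r.get_state())
for n in('top','side'):
    c=cap(n,n+'0.png'); print(n,-c['R'].T@c['t'],c['R'],c['fx'])
a=[cv2.imread(f'pics/{n}0.png') for n in('top','side')]
E
```

```text
{'time_s': 0.0, 'joints': array([ 8.31980692e+01,  2.05932947e+01,  6.33783235e-01, -1.95373707e-02,
       -7.01370575e+01, -1.65071920e+01]), 'qd': array([-0.04209076,  0.01423998,  0.0469424 ,  0.09488367,  0.12100376,
        0.05773461]), 'joint_torque': array([ 4.29944259e-05, -5.82723427e+01,  2.93049020e+01,  6.99758381e+00,
        7.00752513e-03, -1.61427911e-04]), 'tcp_pos': array([0.26693248, 0.61947336, 0.24460359]), 'eef_rot': array([ 1.79902192e+02, -9.83203922e-03, -2.33157682e+01]), 'contact_force': array([0.38716157, 0.58133194, 0.29771831]), 'moment': array([-0.01918371,  0.04721465,  0.0185954 ]), 'gripper_width': 0.08729858183734003}
top [ 0.34419423 -0.20845191  0.88957585] [[ 0.06158147 -0.99808141 -0.00642027]
 [-0.97196743 -0.05850541 -0.22772009]
 [ 0.22690757  0.02026363 -0.97370547]] 411.96605664347624
side [ 0.47458009 -0.91199228  0.52047273] [[ 0.99707339 -0.07469648  0.01628164]
 [-0.02777977 -0.5524073  -0.83311131]
 [ 0.07122458  0.83022082 -0.55286567]] 481.594926284851
```

View pics/top0.png

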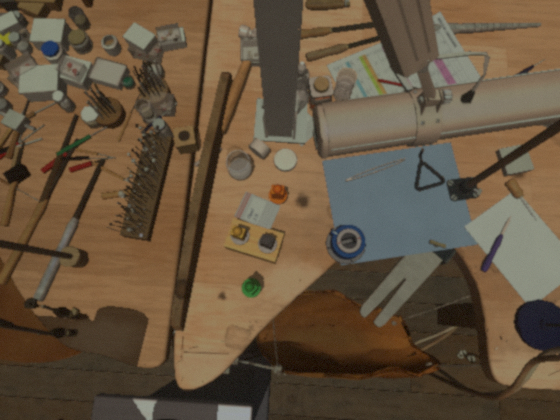

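View pics/side0.png

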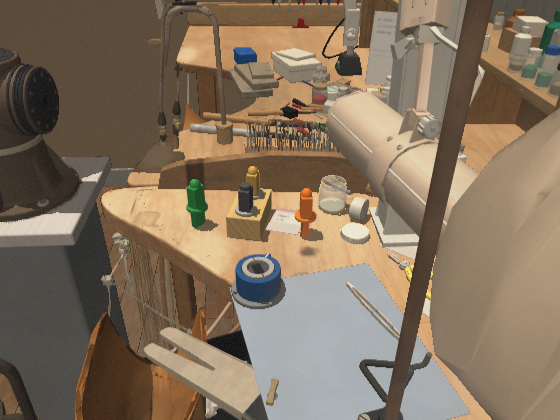

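Candidates seen: brass stake in rack at top (239,232) / side (253,182); dark flat stake top (267,241); green decoy top (252,287); orange decoy top (278,193). The brass one is the target. Next, one close crop to check it.

```bash
python3 - <<'E'
from h import *
c=np.load('last_top.npz')
im=c['image']
a=cv2.resize(im[210:270,220:290],None,fx=8,fy=8,interpolation=cv2.INTER_CUBIC)[:, :400+160]
b=cv2.resize(im[215:275,315:380],None,fx=8,fy=8,interpolation=cv2.INTER_CUBIC)
s=np.load('last_side.npz')['image']
x=np.hstack([cv2.resize(a,(400,343)),cv2.resize(b,(371,343))])
cv2.imwrite('pics/crop1.png',x)
y=np.hstack([cv2.resize(s[155:245,220:325],(400,343),interpolation=cv2.INTER_CUBIC),cv2.resize(s[245:310,220:295],(396,343),interpolation=cv2.INTER_CUBIC)])
cv2.imwrite('pics/crop2.png',y)
for p in [(239,232),(267,241),(347,240),(347,225),(279,193),(252,287),(245,230),(235,238)]: print(p,w(c,*p))
E
```

```text
(239, 232) [ 0.48213265 -0.11718099  0.09985919]
(267, 241) [ 0.46765576 -0.17284909  0.10064524]
(347, 240) [ 0.49458063 -0.34085304  0.00927593]
(347, 225) [ 0.51962758 -0.33436631  0.04737041]
(279, 193) [ 0.56904814 -0.18977877  0.08697107]
(252, 287) [ 0.3788283  -0.15002379  0.09323683]
(245, 230) [ 0.48961603 -0.12694299  0.0841713 ]
(235, 238) [ 0.47664832 -0.10513855  0.05735232]
```

View pics/crop1.png

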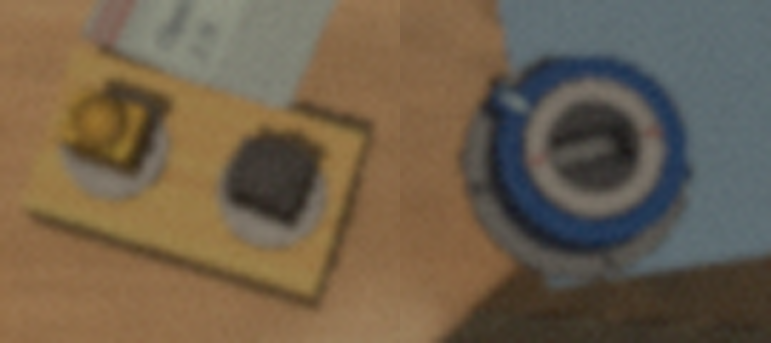

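View pics/crop2.png

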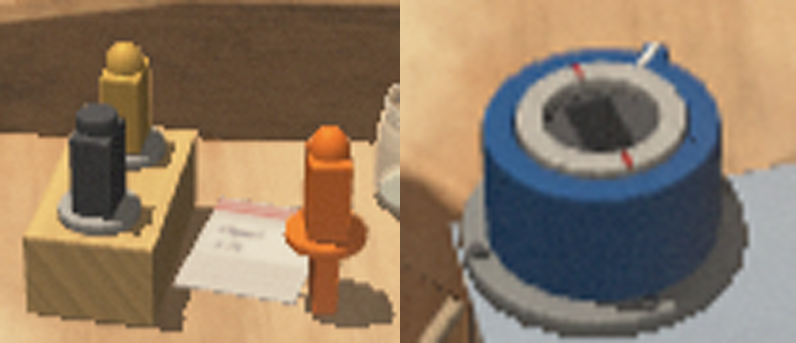

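The crops show the brass domed stake at top (237,231), the farther of the two in the rack. The socket sleeve is centred near (346.5,240). Its red marks are at (339,243) and (359,238), and the lug's white line is at (335,232.5). Now I fit these.

```bash
cat >fit.py <<'E'
from h import *
def cloud(c):
    v,u=np.mgrid[:420,:560]; d=c['depth']
    P=np.stack([(u-c['cx'])/c['fx']*d,(v-c['cy'])/c['fy']*d,d],-1)
    return (P-c['t'])@c['R']
def circ(p):
    A=np.c_[2*p[:,:2],np.ones(len(p))];s=np.linalg.lstsq(A,(p[:,:2]**2).sum(1),rcond=None)[0]
    return s[:2],np.sqrt(s[2]+s[0]**2+s[1]**2)
E
python3 - <<'E'
from fit import *
np.set_printoptions(precision=4,suppress=True)
t=np.load('last_top.npz');s=np.load('last_side.npz')
T=lambda u,v,z:w(t,u,v,z)[:2]; S=lambda u,v,z:w(s,u,v,z)[:2]
print('dome top',T(237,230.6,.103),'side',S(220+124/3.81,155+50/3.81,.1))
print('collar',T(239.9,235.9,.05))
a,b=T(339,243,.05),T(359.1,238.1,.05);print('red top',a,b,(a+b)/2,np.degrees(np.arctan2(*(a-b)[::-1])),np.linalg.norm(a-b))
a,b=S(253.7,258.6,.05),S(263,274.9,.05);print('red side',a,b,(a+b)/2,np.degrees(np.arctan2(*(a-b)[::-1])),np.linalg.norm(a-b))
print('lug',T(335.1,232.5,.048),S(267.7,255.4,.048))
for n,c in(('top',t),('side',s)):
    P=cloud(c);hsv=cv2.cvtColor(c['image'],cv2.COLOR_BGR2HSV);H,Sa,V=[hsv[...,i].astype(int) for i in range(3)]
    x,y,z=P[...,0],P[...,1],P[...,2]
    ok=c['depth']>0
    m=ok&(H>100)&(H<125)&(Sa>120)&(np.hypot(x-.5,y+.34)<.08)&(z>.03)
    q=P[m];print(n,'blue',m.sum(),np.percentile(q[:,2],[5,50,95]))
    q=q[abs(q[:,2]-.048)<.004]; o=q[:,:2].mean(0)
    if len(q)>9:print(circ(q))
    m=ok&(H>15)&(H<30)&(Sa>100)&(abs(x-.48)<.03)&(abs(y+.12)<.03)&(z>.055)
    q=P[m];print('brass',m.sum(),q.min(0),q.max(0),np.median(q[:,:2],0))
    m=ok&(abs(x-.475)<.09)&(abs(y+.145)<.09)&(abs(z-.044)<.005)
    r_=cv2.minAreaRect(P[m][:,:2].astype(np.float32)*1000);print('rack',m.sum(),np.median(P[m][:,2]),r_)
    for nm,zz in(('table',0),):
        m=ok&(abs(x-.42)<.02)&(abs(y+.05)<.02);print('table z',np.median(z[m]))
E
```

```text
dome top [ 0.4841 -0.1134] side [ 0.4854 -0.1149]
collar [ 0.4828 -0.114 ]
red top [ 0.4804 -0.3185] [ 0.4931 -0.3595] [ 0.4867 -0.339 ] 107.197818019542 0.042899908668484366
red side [ 0.4815 -0.321 ] [ 0.4944 -0.3607] [ 0.4879 -0.3409] 107.98146563200737 0.04171220053505318
lug [ 0.5022 -0.3101] [ 0.5038 -0.3116]
top blue 233 [0.0455 0.048  0.0502]
(array([ 0.4867, -0.3375]), np.float64(0.030466303143365108))
brass 166 [ 0.4724 -0.1269  0.06  ] [ 0.4971 -0.0987  0.107 ] [ 0.4823 -0.1149]
rack 1169 0.04386097753481411 ((480.06683349609375, -141.9322509765625), (112.24259948730469, 190.9124298095703), 76.61234283447266)
table z 2.1171572626718095e-05
side blue 611 [0.0321 0.0467 0.0488]
(array([ 0.4869, -0.3411]), np.float64(0.03062715774314193))
brass 262 [ 0.4726 -0.1313  0.0557] [ 0.4975 -0.103   0.106 ] [ 0.4866 -0.1236]
rack 755 0.043417683536404406 ((473.9424743652344, -149.30087280273438), (178.5629425048828, 112.82112121582031), 3.003495454788208)
table z -0.0008354407809280441
```

```bash
python3 - <<'E'
from fit import *
np.set_printoptions(precision=3,suppress=True,linewidth=150)
t=np.load('last_top.npz');s=np.load('last_side.npz')
Q=np.vstack([cloud(c)[c['depth']>0] for c in(t,s)])
print('max height cm; rows x, cols y')
xs=np.arange(.2,.86,.06);ys=np.arange(-.6,.5,.06)
print('      ',' '.join('%4d'%round(y*100+3) for y in ys))
for x in xs:
    print('%5.2f '%(x+.03),' '.join('%4d'%(100*m.max()) if len(m:=Q[(Q[:,0]>=x)&(Q[:,0]<x+.06)&(Q[:,1]>=y)&(Q[:,1]<y+.06)&(Q[:,2]<1)][:,2]) else '   .' for y in ys))
T=lambda u,v,z:w(t,220+u/5.714,210+v/5.717,z)[:2]
def ang(p,q,z): d=T(*p,z)-T(*q,z); return np.degrees(np.arctan2(d[1],d[0]))%180, np.linalg.norm(d)
print('rack long edge',ang((25,210),(318,305),.044))
print('brass edge',ang((68,155),(135,170),.092),ang((135,170),(152,108),.092))
im=np.hstack([cv2.resize(t['image'][222:246,226:250],(384,384),interpolation=cv2.INTER_CUBIC),cv2.resize(s['image'][163:203,236:276],(384,384),interpolation=cv2.INTER_CUBIC)])
cv2.imwrite('pics/crop3.png',cv2.convertScaleAbs(im,alpha=1.4))
E
```

```text
max height cm; rows x, cols y
        -57  -51  -45  -39  -33  -27  -21  -15   -9   -3    3    9   15   21   27   33   39   45   51
 0.23   -19  -17  -14  -13  -12  -12   -6    0    0    0    0    0    0    4    0    .    .  -43  -44
 0.29   -27  -28   -2   -2  -40  -39    0    0    0    5    5    0    0   32   30    0  -87  -87  -89
 0.35   -18  -25   -1   -2  -18    0    0    9    0    6    6    0    0   33   32    2    2  -87  -87
 0.41   -88   -1   -1   -2    0    0    4    9    0    7    6    0    0   32   30    1    2    0  -89
 0.47     1    1    0    5    5    1    9   10   10    8    0   10    9    4    2    1    1    0    0
 0.53     1    1    0    5    5    4    4    5    5    9    0   10    9    1    1    1    1    0    0
 0.59    46    1   25   28   29   29    9    9    6    9    0   10    8    1    1    1    2    2    0
 0.65    46   31   33   47   51   52    1    5    6    9    4    9    9    1    1    1    1    1    5
 0.71    30   36   39   47   50   49   46   46    3    8    4   10    8    8    3    1    2    5    5
 0.77    27    0    .    1    1    6   40    9    3    7    0   11    9   10    3    5    4    5    5
 0.83     .    .    0    0    8    8   13    1    6    7    0   11   10    3    5    6    5    5    4
rack long edge (np.float64(75.59349163114533), np.float64(0.11153559197675404))
brass edge (np.float64(80.7923197855232), np.float64(0.023691122456048187)) (np.float64(169.3754465854858), np.float64(0.022257094301067256))
```

View pics/crop3.png

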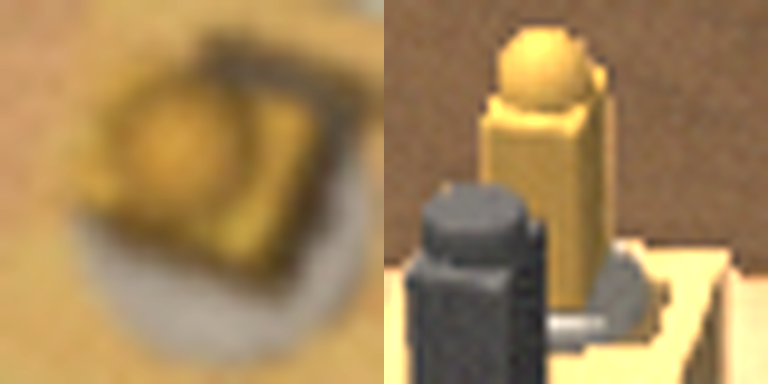

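```bash
python3 - <<'E'
from fit import *
np.set_printoptions(precision=3,suppress=True,linewidth=150)
t=np.load('last_top.npz');s=np.load('last_side.npz')
a,b=w(s,236+(485-384)/9.6,163+115/9.6,.092),w(s,236+(568-384)/9.6,163+133/9.6,.092)
print(a,b,np.degrees(np.arctan2(*(b-a)[1::-1])))
a,b=w(t,226+90/16,222+200/16,.092),w(t,226+235/16,222+262/16,.092);print('top',a,b,np.degrees(np.arctan2(*(a-b)[1::-1])))
for c in(t,s):
    Q=cloud(c)[c['depth']>0]
    for y in np.arange(-.5,-.17,.04):
        for zl,zh in((.06,.2),(.2,.35),(.35,.6)):
            m=Q[(abs(Q[:,1]-y)<.02)&(Q[:,2]>zl)&(Q[:,2]<zh)&(Q[:,0]>.53)&(Q[:,0]<.9)]
            if len(m): i=m[:,0].argmin(); print('%.2f %.2f-%.2f'%(y,zl,zh),m[i],m[:,2].min(),end=' | ')
        print()
    print()
E
```

```text
[ 0.474 -0.126  0.092] [ 0.49  -0.134  0.092] -26.579914210914865
top [ 0.478 -0.102  0.092] [ 0.471 -0.121  0.092] 70.29435306432661
-0.50 0.20-0.35 [ 0.637 -0.482  0.259] 0.2502090592558568 | -0.50 0.35-0.60 [ 0.688 -0.48   0.357] 0.3569062046902688 | 
-0.46 0.20-0.35 [ 0.624 -0.441  0.251] 0.2308242055076074 | -0.46 0.35-0.60 [ 0.684 -0.477  0.355] 0.3516013561113206 | 
-0.42 0.20-0.35 [ 0.618 -0.409  0.248] 0.22411290727207384 | -0.42 0.35-0.60 [ 0.664 -0.401  0.354] 0.3500208590126785 | 
-0.38 0.20-0.35 [ 0.61  -0.362  0.251] 0.22308136117234195 | -0.38 0.35-0.60 [ 0.64  -0.36   0.385] 0.35012826643216644 | 
-0.34 0.06-0.20 [ 0.82  -0.324  0.084] 0.060402962839886595 | -0.34 0.20-0.35 [ 0.602 -0.322  0.252] 0.2280442116136964 | -0.34 0.35-0.60 [ 0.642 -0.36   0.381] 0.3726734742278724 | 
-0.30 0.06-0.20 [ 0.805 -0.283  0.064] 0.060095422401148 | -0.30 0.20-0.35 [ 0.593 -0.281  0.252] 0.22316325592220324 | -0.30 0.35-0.60 [ 0.656 -0.319  0.461] 0.4240399200691745 | 
-0.26 0.06-0.20 [ 0.8   -0.253  0.062] 0.06006011839076578 | -0.26 0.20-0.35 [ 0.59  -0.27   0.253] 0.2121661249728
[... 833 characters left out ...]
55] 0.22322420196524775 | -0.38 0.35-0.60 [ 0.64  -0.361  0.383] 0.35011301233673997 | 
-0.34 0.20-0.35 [ 0.601 -0.32   0.254] 0.22221364857133247 | -0.34 0.35-0.60 [ 0.641 -0.358  0.383] 0.3736986552911953 | 
-0.30 0.20-0.35 [ 0.592 -0.281  0.254] 0.22201705633461627 | 
-0.26 0.20-0.35 [ 0.591 -0.274  0.251] 0.22393437958260004 | 
-0.22 0.06-0.20 [ 0.568 -0.201  0.069] 0.060068814660435045 | -0.22 0.20-0.35 [ 0.707 -0.21   0.33 ] 0.20021200788727303 | -0.22 0.35-0.60 [ 0.706 -0.203  0.357] 0.3500015744205165 | 
-0.18 0.06-0.20 [ 0.567 -0.189  0.067] 0.06010612637776841 | -0.18 0.20-0.35 [ 0.707 -0.167  0.34 ] 0.23637656536577292 | -0.18 0.35-0.60 [ 0.705 -0.166  0.398] 0.35030285894223456 |
```

Request:
step_arm(
  increments=[
    {"tz":50,"claw":0.3},
    {"tz":50},
    {"tz":50},
    {"tz":45},
    {"tx":13.5,"ty":-45.5,"az":-8},
    {"tx":13.5,"ty":-45.5,"az":-8},
    {"tx":13.5,"ty":-45.5,"az":-8},
    {"tx":13.5,"ty":-45.5,"az":-8},
    {"tx":13.5,"ty":-45.5,"az":-8},
    {"tx":13.5,"ty":-45.5,"az":-8},
    {"tx":13.5,"ty":-45.5,"az":-8},
    {"tx":13.5,"ty":-45.5,"az":-8},
  ],
  newtons=25,
)

```text
$.increments[0]: bad value
```

Request:
step_arm(
  increments=[
    {"tx":0,"ty":0,"tz":50,"ax":0,"ay":0,"az":0,"claw":0.3},
    {"tx":0,"ty":0,"tz":50,"ax":0,"ay":0,"az":0,"claw":0.3},
    {"tx":0,"ty":0,"tz":50,"ax":0,"ay":0,"az":0,"claw":0.3},
    {"tx":0,"ty":0,"tz":45,"ax":0,"ay":0,"az":0,"claw":0.3},
    {"tx":13.5,"ty":-45.5,"tz":0,"ax":0,"ay":0,"az":-8,"claw":0.3},
    {"tx":13.5,"ty":-45.5,"tz":0,"ax":0,"ay":0,"az":-8,"claw":0.3},
    {"tx":13.5,"ty":-45.5,"tz":0,"ax":0,"ay":0,"az":-8,"claw":0.3},
    {"tx":13.5,"ty":-45.5,"tz":0,"ax":0,"ay":0,"az":-8,"claw":0.3},
    {"tx":13.5,"ty":-45.5,"tz":0,"ax":0,"ay":0,"az":-8,"claw":0.3},
    {"tx":13.5,"ty":-45.5,"tz":0,"ax":0,"ay":0,"az":-8,"claw":0.3},
  ],
  newtons=25,
)

```text
time_s: 1.1
tcp_pos: [0.3481, 0.3448, 0.4404]
eef_rot: [180.0, -0.0, -71.6]
contact_force: [1.2, 0.4, 0.3]
gripper_width: 0.0572
```

Request:
step_arm(
  increments=[
    {"tx":13.6,"ty":-45.9,"tz":0,"ax":0,"ay":0,"az":-4,"claw":0.3},
    {"tx":13.6,"ty":-45.9,"tz":0,"ax":0,"ay":0,"az":-4,"claw":0.3},
    {"tx":13.6,"ty":-45.9,"tz":0,"ax":0,"ay":0,"az":-4,"claw":0.3},
    {"tx":13.6,"ty":-45.9,"tz":0,"ax":0,"ay":0,"az":-4,"claw":0.3},
    {"tx":13.6,"ty":-45.9,"tz":0,"ax":0,"ay":0,"az":-4,"claw":0.3},
    {"tx":13.6,"ty":-45.9,"tz":0,"ax":0,"ay":0,"az":-4,"claw":0.3},
    {"tx":13.6,"ty":-45.9,"tz":0,"ax":0,"ay":0,"az":-4,"claw":0.3},
    {"tx":13.6,"ty":-45.9,"tz":0,"ax":0,"ay":0,"az":-4,"claw":0.3},
    {"tx":13.6,"ty":-45.9,"tz":0,"ax":0,"ay":0,"az":-4,"claw":0.3},
    {"tx":13.6,"ty":-45.9,"tz":0,"ax":0,"ay":0,"az":-2.4,"claw":0.3},
  ],
)

```text
time_s: 2.1
tcp_pos: [0.484, -0.1142, 0.4405]
eef_rot: [-180.0, 0.0, -109.9]
contact_force: [1.0, 1.1, -0.5]
gripper_width: 0.0573
```

Request:
step_arm(
  increments=[
    {"tx":0,"ty":0,"tz":-45,"ax":0,"ay":0,"az":0,"claw":0.3},
    {"tx":0,"ty":0,"tz":-50,"ax":0,"ay":0,"az":0,"claw":0.3},
    {"tx":0,"ty":0,"tz":-50,"ax":0,"ay":0,"az":0,"claw":0.3},
    {"tx":0,"ty":0,"tz":-50,"ax":0,"ay":0,"az":0,"claw":0.3},
    {"tx":0,"ty":0,"tz":-45,"ax":0,"ay":0,"az":0,"claw":0.3},
    {"tx":0,"ty":0,"tz":0,"ax":0,"ay":0,"az":0,"claw":0.3},
    {"tx":0,"ty":0,"tz":0,"ax":0,"ay":0,"az":0,"claw":0.3},
  ],
)

```text
time_s: 2.8
tcp_pos: [0.4844, -0.1123, 0.2014]
eef_rot: [180.0, -0.1, -109.7]
contact_force: [1.0, 0.8, 1.3]
gripper_width: 0.0569
```

Request:
step_arm(
  increments=[
    {"tx":0,"ty":0,"tz":-35,"ax":0,"ay":0,"az":0,"claw":0.3},
    {"tx":0,"ty":-1,"tz":-35,"ax":0,"ay":0,"az":0,"claw":0.3},
    {"tx":0,"ty":0,"tz":-30,"ax":0,"ay":0,"az":0,"claw":0.3},
    {"tx":0,"ty":0,"tz":-15,"ax":0,"ay":0,"az":0,"claw":0.3},
    {"tx":0,"ty":0,"tz":-10,"ax":0,"ay":0,"az":0,"claw":0.3},
    {"tx":0,"ty":0,"tz":0,"ax":0,"ay":0,"az":0,"claw":0.3},
    {"tx":0,"ty":0,"tz":0,"ax":0,"ay":0,"az":0,"claw":0.3},
  ],
)

```text
time_s: 3.5
tcp_pos: [0.4856, -0.113, 0.0773]
eef_rot: [-179.9, 0.1, -109.7]
contact_force: [0.1, 0.3, 0.5]
gripper_width: 0.0568
```

```bash
python3 - <<'E'
from h import *
s=cap('side');print(r.get_state()['tcp_pos'])
cv2.imwrite('pics/side1.png',cv2.resize(s['image'][110:230,180:340],(800,600),interpolation=cv2.INTER_CUBIC))
E
```

```text
[ 0.48550734 -0.11296216  0.07725056]
```

View pics/side1.png

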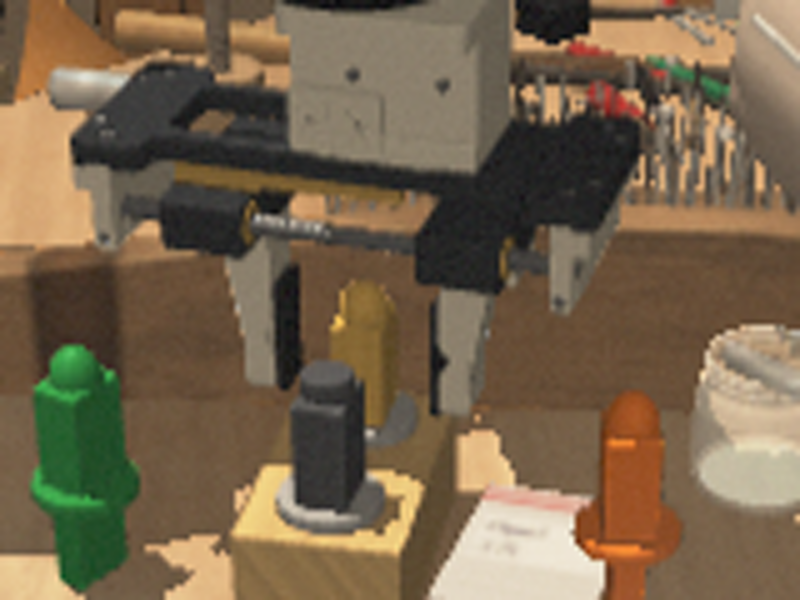

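The brass stake's dome (side crop (365,300)) stands between the open fingers, and nothing else is near them. I'm closing the gripper gently.

Request:
step_arm(
  increments=[
    {"tx":0,"ty":0,"tz":0,"ax":0,"ay":0,"az":0,"claw":0},
    {"tx":0,"ty":0,"tz":0,"ax":0,"ay":0,"az":0,"claw":-0.2},
    {"tx":0,"ty":0,"tz":0,"ax":0,"ay":0,"az":0,"claw":-0.4},
    {"tx":0,"ty":0,"tz":0,"ax":0,"ay":0,"az":0,"claw":-0.5},
    {"tx":0,"ty":0,"tz":0,"ax":0,"ay":0,"az":0,"claw":-0.6},
    {"tx":0,"ty":0,"tz":0,"ax":0,"ay":0,"az":0,"claw":-0.8},
    {"tx":0,"ty":0,"tz":0,"ax":0,"ay":0,"az":0,"claw":-1},
    {"tx":0,"ty":0,"tz":0,"ax":0,"ay":0,"az":0,"claw":-1},
    {"tx":0,"ty":0,"tz":0,"ax":0,"ay":0,"az":0,"claw":-1},
  ],
  newtons=25,
)

```text
time_s: 4.45
tcp_pos: [0.4843, -0.1131, 0.0757]
eef_rot: [-180.0, 0.0, -109.7]
contact_force: [0.5, -0.8, 1.4]
gripper_width: 0.0201
```

Request:
step_arm(
  increments=[
    {"tx":0,"ty":0,"tz":10,"ax":0,"ay":0,"az":0,"claw":-1},
    {"tx":0,"ty":0,"tz":15,"ax":0,"ay":0,"az":0,"claw":-1},
    {"tx":0,"ty":0,"tz":20,"ax":0,"ay":0,"az":0,"claw":-1},
    {"tx":0,"ty":0,"tz":20,"ax":0,"ay":0,"az":0,"claw":-1},
    {"tx":0,"ty":0,"tz":20,"ax":0,"ay":0,"az":0,"claw":-1},
    {"tx":0,"ty":0,"tz":15,"ax":0,"ay":0,"az":0,"claw":-1},
    {"tx":-10,"ty":0,"tz":0,"ax":0,"ay":0,"az":0,"claw":-1},
    {"tx":-20,"ty":0,"tz":0,"ax":0,"ay":0,"az":0,"claw":-1},
    {"tx":0,"ty":0,"tz":0,"ax":0,"ay":0,"az":0,"claw":-1},
    {"tx":0,"ty":0,"tz":0,"ax":0,"ay":0,"az":0,"claw":-1},
  ],
)

```text
time_s: 5.45
tcp_pos: [0.4528, -0.1131, 0.175]
eef_rot: [179.9, -0.0, -109.7]
contact_force: [0.5, -0.4, -3.1]
gripper_width: 0.0197
```

```bash
python3 - <<'E'
from fit import *
s=cap('side');st=r.get_state();p=st['tcp_pos'];print(p,st['contact_force'],st['gripper_width'])
P=cloud(s)
u,v=[int(i) for i in (lambda q:(s['fx']*q[0]/q[2]+s['cx'],s['fy']*q[1]/q[2]+s['cy']))(s['R']@p+s['t'])];print(u,v)
cv2.imwrite('pics/side2.png',cv2.resize(s['image'][v-50:v+70,u-60:u+60],(600,600),interpolation=cv2.INTER_CUBIC))
E
```

```text
[ 0.4534825  -0.11310675  0.17515895] [-0.08979005 -0.07842414 -1.70027891] 0.02026081248339041
233 130
```

View pics/side2.png

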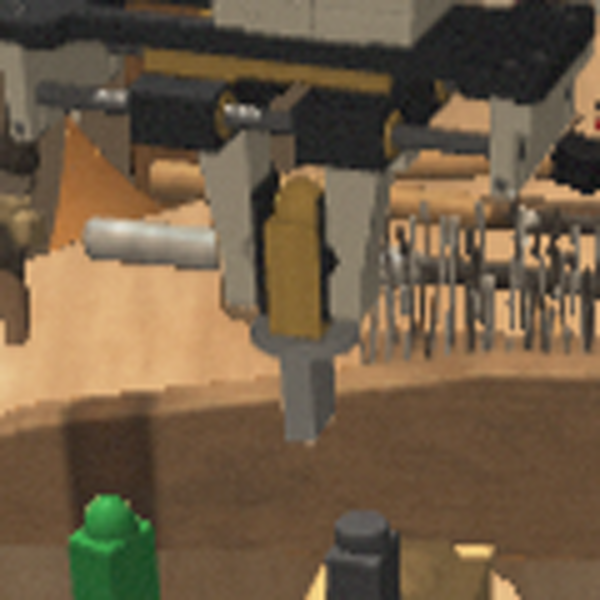

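Request:
step_arm(
  increments=[
    {"tx":0,"ty":-20,"tz":0,"ax":0,"ay":0,"az":5,"claw":-1},
    {"tx":0,"ty":-35,"tz":0,"ax":0,"ay":0,"az":6,"claw":-1},
    {"tx":0,"ty":-40,"tz":0,"ax":0,"ay":0,"az":7,"claw":-1},
    {"tx":0,"ty":-40,"tz":0,"ax":0,"ay":0,"az":7,"claw":-1},
    {"tx":0,"ty":-40,"tz":0,"ax":0,"ay":0,"az":7,"claw":-1},
    {"tx":0,"ty":-30,"tz":0,"ax":0,"ay":0,"az":4.7,"claw":-1},
    {"tx":14,"ty":-21,"tz":0,"ax":0,"ay":0,"az":0,"claw":-1},
    {"tx":20,"ty":0,"tz":0,"ax":0,"ay":0,"az":0,"claw":-1},
    {"tx":0,"ty":0,"tz":-20,"ax":0,"ay":0,"az":0,"claw":-1},
    {"tx":0,"ty":0,"tz":-20,"ax":0,"ay":0,"az":0,"claw":-1},
    {"tx":0,"ty":0,"tz":0,"ax":0,"ay":0,"az":0,"claw":-1},
    {"tx":0,"ty":0,"tz":0,"ax":0,"ay":0,"az":0,"claw":-1},
  ],
)

```text
time_s: 6.7
tcp_pos: [0.488, -0.3392, 0.1351]
eef_rot: [179.9, 0.0, -73.0]
contact_force: [-0.1, 0.2, -3.2]
gripper_width: 0.0195
```

```bash
python3 - <<'E'
from fit import *
np.set_printoptions(precision=4,suppress=True)
st=r.get_state();print({k:st[k] for k in('tcp_pos','contact_force','moment','eef_rot','joints')})
s=cap('side');im=s['image'];v0,u0=165,205
cv2.imwrite('pics/side3.png',cv2.resize(im[v0:v0+120,u0:u0+120],(600,600),interpolation=cv2.INTER_CUBIC))
E
```

```text
{'tcp_pos': array([ 0.488 , -0.3392,  0.1351]), 'contact_force': array([-0.1432,  0.2385, -3.1571]), 'moment': array([-0.0088, -0.0814, -0.0271]), 'eef_rot': array([179.9098,   0.0376, -72.9944]), 'joints': array([-15.9644,  18.4243, -18.0268,   0.0218, -53.645 ,  32.9571])}
```

View pics/side3.png

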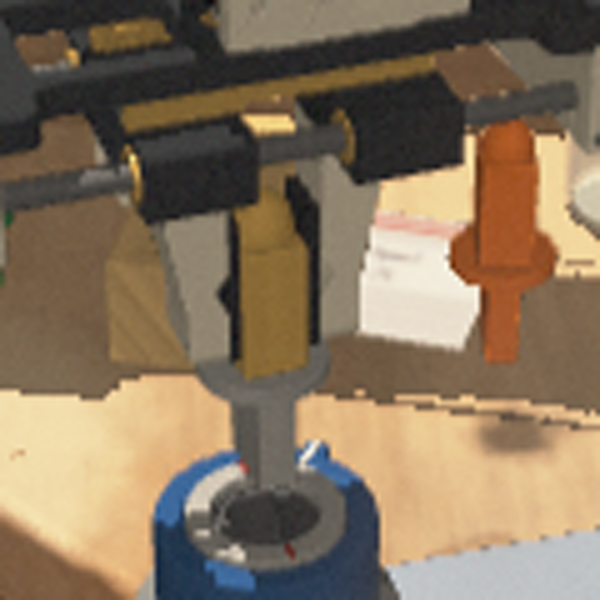

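```bash
python3 - <<'E'
from fit import *
np.set_printoptions(precision=4,suppress=True)
s=np.load('last_side.npz')
def pr(X): q=s['R']@X+s['t']; return np.array([s['fx']*q[0]/q[2]+s['cx']-205,s['fy']*q[1]/q[2]+s['cy']-165])*5
a=np.linspace(0,2*np.pi,360)
def ex(c,rad,z):
    p=np.array([pr(np.array([c[0]+rad*np.cos(i),c[1]+rad*np.sin(i),z])) for i in a]);return p.min(0),p.max(0)
c=(.4873,-.3395)
print('sleeve top (u,v)min max',ex(c,.025,.05)); print('bore',ex(c,.017,.05))
print('collar top',ex(c,.02,.109),'under',ex(c,.02,.103))
P=cloud(s);sub=P[165:285,205:325];h=cv2.cvtColor(s['image'],cv2.COLOR_BGR2HSV)[165:285,205:325]
m=(abs(sub[...,2]-.05)<.003)&(np.hypot(sub[...,0]-c[0],sub[...,1]-c[1])<.03)&(h[...,1]<70)
q=sub[m];print(m.sum(),q[:,:2].min(0),q[:,:2].max(0))
for lo,hi in((.070,.1),(.104,.108)):
    m=(sub[...,2]>lo)&(sub[...,2]<hi)&(np.hypot(sub[...,0]-c[0],sub[...,1]-c[1])<.03)
    q=sub[m];print('stake',m.sum(),np.percentile(q[:,0],[1,99]),np.percentile(q[:,1],[1,99]))
    ax=np.radians(107);d=np.array([[np.cos(ax),np.sin(ax)],[-np.sin(ax),np.cos(ax)]])
    e=(q[:,:2]-c)@d.T;print(np.percentile(e,[2,98],axis=0).T)
E
```

```text
sleeve top (u,v)min max (array([181.9984, 454.3542]), array([345.78  , 558.8154]))
bore (array([208.2822, 470.2889]), array([319.6315, 541.2918]))
collar top (array([192.9459, 309.2795]), array([330.0372, 389.2753])) under (array([193.5268, 325.6806]), array([329.9738, 406.0834]))
303 [ 0.4631 -0.368 ] [ 0.5122 -0.3149]
stake 178 [0.4776 0.4951] [-0.3545 -0.3302]
[[-0.0142  0.0115]
 [-0.0044  0.0069]]
stake 60 [0.4678 0.5055] [-0.3602 -0.3449]
[[-0.0205 -0.0009]
 [-0.0151  0.0203]]
```

Request:
step_arm(
  increments=[
    {"tx":0.8,"ty":0,"tz":-5,"ax":0,"ay":0,"az":0,"claw":-1},
    {"tx":0,"ty":0,"tz":-5,"ax":0,"ay":0,"az":0,"claw":-1},
    {"tx":0,"ty":0,"tz":-4,"ax":0,"ay":0,"az":0,"claw":-1},
    {"tx":0,"ty":0,"tz":-3,"ax":0,"ay":0,"az":0,"claw":-1},
    {"tx":0,"ty":0,"tz":-2,"ax":0,"ay":0,"az":0,"claw":-1},
    {"tx":0,"ty":0,"tz":0,"ax":0,"ay":0,"az":0,"claw":-1},
  ],
)

```text
time_s: 7.35
tcp_pos: [0.4887, -0.339, 0.1162]
eef_rot: [180.0, 0.0, -73.0]
contact_force: [-1.1, -0.7, -2.8]
gripper_width: 0.0196
```

Request:
step_arm(
  increments=[
    {"tx":0,"ty":0,"tz":-0.7,"ax":0,"ay":0,"az":0,"claw":-1},
    {"tx":0,"ty":0,"tz":-0.7,"ax":0,"ay":0,"az":0,"claw":-1},
    {"tx":0,"ty":0,"tz":0,"ax":0,"ay":0,"az":0,"claw":-1},
  ],
)

```text
time_s: 7.65
tcp_pos: [0.4889, -0.3391, 0.1152]
eef_rot: [-180.0, -0.0, -73.0]
contact_force: [-0.7, 0.5, -2.7]
gripper_width: 0.0197
```

Request:
step_arm(
  increments=[
    {"tx":0,"ty":0,"tz":-0.5,"ax":0,"ay":0,"az":0,"claw":-1},
    {"tx":0,"ty":0,"tz":0,"ax":0,"ay":0,"az":0,"claw":-1},
  ],
)

```text
time_s: 7.85
tcp_pos: [0.4889, -0.3391, 0.1146]
eef_rot: [-180.0, 0.0, -73.0]
contact_force: [-0.5, -0.5, -3.5]
gripper_width: 0.0201
```

Request:
step_arm(
  increments=[
    {"tx":0,"ty":0,"tz":-0.5,"ax":0,"ay":0,"az":0,"claw":-1},
    {"tx":0,"ty":0,"tz":0,"ax":0,"ay":0,"az":0,"claw":-1},
  ],
)

```text
time_s: 8.05
tcp_pos: [0.4888, -0.3391, 0.1141]
eef_rot: [180.0, 0.0, -73.0]
contact_force: [0.3, 0.9, -1.8]
gripper_width: 0.0201
```

Request:
step_arm(
  increments=[
    {"tx":0,"ty":0,"tz":-0.5,"ax":0,"ay":0,"az":0,"claw":-1},
    {"tx":0,"ty":0,"tz":-0.5,"ax":0,"ay":0,"az":0,"claw":-1},
    {"tx":0,"ty":0,"tz":0,"ax":0,"ay":0,"az":0,"claw":-1},
  ],
)

```text
time_s: 8.35
tcp_pos: [0.4888, -0.3391, 0.1131]
eef_rot: [180.0, 0.0, -73.0]
contact_force: [-0.1, 0.3, -3.0]
gripper_width: 0.0201
```

Request:
step_arm(
  increments=[
    {"tx":0,"ty":0,"tz":-0.5,"ax":0,"ay":0,"az":0,"claw":-1},
    {"tx":0,"ty":0,"tz":0,"ax":0,"ay":0,"az":0,"claw":-1},
  ],
)

```text
time_s: 8.55
tcp_pos: [0.4888, -0.3391, 0.1126]
eef_rot: [180.0, 0.0, -73.0]
contact_force: [-0.5, -0.6, -3.8]
gripper_width: 0.0199
```

Request:
step_arm(
  increments=[
    {"tx":0,"ty":0,"tz":-0.5,"ax":0,"ay":0,"az":0,"claw":-1},
    {"tx":0,"ty":0,"tz":0,"ax":0,"ay":0,"az":0,"claw":-1},
  ],
)

```text
time_s: 8.75
tcp_pos: [0.4889, -0.3391, 0.1121]
eef_rot: [180.0, 0.0, -73.0]
contact_force: [0.3, -0.3, -3.3]
gripper_width: 0.02
```

Request:
step_arm(
  increments=[
    {"tx":0,"ty":0,"tz":-0.5,"ax":0,"ay":0,"az":0,"claw":-1},
    {"tx":0,"ty":0,"tz":0,"ax":0,"ay":0,"az":0,"claw":-1},
  ],
)

```text
time_s: 8.95
tcp_pos: [0.4889, -0.3391, 0.1116]
eef_rot: [180.0, 0.0, -73.0]
contact_force: [-0.7, 0.1, -1.6]
gripper_width: 0.0196
```

Request:
step_arm(
  increments=[
    {"tx":0,"ty":0,"tz":-0.4,"ax":0,"ay":0,"az":0,"claw":-1},
    {"tx":0,"ty":0,"tz":0,"ax":0,"ay":0,"az":0,"claw":-1},
  ],
)

```text
time_s: 9.15
tcp_pos: [0.4889, -0.3391, 0.1112]
eef_rot: [180.0, 0.0, -73.0]
contact_force: [-0.9, 0.4, -2.7]
gripper_width: 0.02
```

Request:
step_arm(
  increments=[
    {"tx":0,"ty":0,"tz":-0.4,"ax":0,"ay":0,"az":0,"claw":-1},
    {"tx":0,"ty":0,"tz":0,"ax":0,"ay":0,"az":0,"claw":-1},
  ],
)

```text
time_s: 9.35
tcp_pos: [0.4889, -0.3391, 0.1108]
eef_rot: [180.0, 0.0, -73.0]
contact_force: [0.2, -0.1, -2.8]
gripper_width: 0.02
```

Request:
step_arm(
  increments=[
    {"tx":0,"ty":0,"tz":-0.4,"ax":0,"ay":0,"az":0,"claw":-1},
    {"tx":0,"ty":0,"tz":0,"ax":0,"ay":0,"az":0,"claw":-1},
  ],
)

```text
time_s: 9.55
tcp_pos: [0.4889, -0.3391, 0.1104]
eef_rot: [180.0, 0.0, -73.0]
contact_force: [0.2, -0.8, -3.4]
gripper_width: 0.0197
```

Request:
step_arm(
  increments=[
    {"tx":0,"ty":0,"tz":-0.5,"ax":0,"ay":0,"az":0,"claw":-1},
    {"tx":0,"ty":0,"tz":0,"ax":0,"ay":0,"az":0,"claw":-1},
  ],
)

```text
time_s: 9.75
tcp_pos: [0.4888, -0.3391, 0.1099]
eef_rot: [180.0, 0.0, -73.0]
contact_force: [-0.7, -0.4, -2.0]
gripper_width: 0.0197
```

Request:
step_arm(
  increments=[
    {"tx":0,"ty":0,"tz":-0.5,"ax":0,"ay":0,"az":0,"claw":-1},
    {"tx":0,"ty":0,"tz":0,"ax":0,"ay":0,"az":0,"claw":-1},
  ],
)

```text
time_s: 9.95
tcp_pos: [0.4889, -0.3391, 0.1094]
eef_rot: [180.0, 0.0, -73.0]
contact_force: [-0.1, 0.2, -3.5]
gripper_width: 0.0198
```

Request:
step_arm(
  increments=[
    {"tx":0,"ty":0,"tz":-0.5,"ax":0,"ay":0,"az":0,"claw":-1},
    {"tx":0,"ty":0,"tz":0,"ax":0,"ay":0,"az":0,"claw":-1},
  ],
)

```text
time_s: 10.15
tcp_pos: [0.4888, -0.3391, 0.1089]
eef_rot: [180.0, 0.0, -73.0]
contact_force: [-0.4, 0.4, -3.0]
gripper_width: 0.0198
```

Request:
step_arm(
  increments=[
    {"tx":0,"ty":0,"tz":-0.5,"ax":0,"ay":0,"az":0,"claw":-1},
    {"tx":0,"ty":0,"tz":0,"ax":0,"ay":0,"az":0,"claw":-1},
  ],
)

```text
time_s: 10.35
tcp_pos: [0.4888, -0.3391, 0.1084]
eef_rot: [180.0, 0.0, -73.0]
contact_force: [0.1, 0.3, -3.4]
gripper_width: 0.0199
```

No contact down to about 4 mm below the slot mouth, so it went straight into the slot. I'll go on lowering and watch the force.

Request:
step_arm(
  increments=[
    {"tx":0,"ty":0,"tz":-0.7,"ax":0,"ay":0,"az":0,"claw":-1},
    {"tx":0,"ty":0,"tz":-0.7,"ax":0,"ay":0,"az":0,"claw":-1},
    {"tx":0,"ty":0,"tz":-0.7,"ax":0,"ay":0,"az":0,"claw":-1},
  ],
)

```text
time_s: 10.65
tcp_pos: [0.4889, -0.3391, 0.1063]
eef_rot: [180.0, 0.0, -73.0]
contact_force: [-0.2, 1.0, -3.0]
gripper_width: 0.0198
```

Request:
step_arm(
  increments=[
    {"tx":0,"ty":0,"tz":-1,"ax":0,"ay":0,"az":0,"claw":-1},
    {"tx":0,"ty":0,"tz":-1,"ax":0,"ay":0,"az":0,"claw":-1},
    {"tx":0,"ty":0,"tz":-1,"ax":0,"ay":0,"az":0,"claw":-1},
  ],
)

```text
time_s: 10.95
tcp_pos: [0.4889, -0.3391, 0.1032]
eef_rot: [180.0, 0.0, -73.0]
contact_force: [-0.4, -0.2, -2.4]
gripper_width: 0.0199
```

Request:
step_arm(
  increments=[
    {"tx":0,"ty":0,"tz":-1,"ax":0,"ay":0,"az":0,"claw":-1},
    {"tx":0,"ty":0,"tz":-1,"ax":0,"ay":0,"az":0,"claw":-1},
    {"tx":0,"ty":0,"tz":-1,"ax":0,"ay":0,"az":0,"claw":-1},
    {"tx":0,"ty":0,"tz":-1,"ax":0,"ay":0,"az":0,"claw":-1},
  ],
)

```text
time_s: 11.35
tcp_pos: [0.4889, -0.3391, 0.0993]
eef_rot: [180.0, 0.0, -73.0]
contact_force: [0.1, -0.5, -2.9]
gripper_width: 0.0199
```

Request:
step_arm(
  increments=[
    {"tx":0,"ty":0,"tz":-1,"ax":0,"ay":0,"az":0,"claw":-1},
    {"tx":0,"ty":0,"tz":-1,"ax":0,"ay":0,"az":0,"claw":-1},
    {"tx":0,"ty":0,"tz":-1,"ax":0,"ay":0,"az":0,"claw":-1},
    {"tx":0,"ty":0,"tz":-1,"ax":0,"ay":0,"az":0,"claw":-1},
  ],
)

```text
time_s: 11.75
tcp_pos: [0.4889, -0.3391, 0.0953]
eef_rot: [-180.0, -0.0, -73.0]
contact_force: [-0.3, -0.8, -3.5]
gripper_width: 0.0203
```

Request:
step_arm(
  increments=[
    {"tx":0,"ty":0,"tz":-1,"ax":0,"ay":0,"az":0,"claw":-1},
    {"tx":0,"ty":0,"tz":-1,"ax":0,"ay":0,"az":0,"claw":-1},
    {"tx":0,"ty":0,"tz":-1,"ax":0,"ay":0,"az":0,"claw":-1},
    {"tx":0,"ty":0,"tz":-1,"ax":0,"ay":0,"az":0,"claw":-1},
  ],
)

```text
time_s: 12.15
tcp_pos: [0.4889, -0.3391, 0.0913]
eef_rot: [-180.0, 0.0, -73.0]
contact_force: [0.6, 0.3, -3.3]
gripper_width: 0.02
```

Request:
step_arm(
  increments=[
    {"tx":0,"ty":0,"tz":-1,"ax":0,"ay":0,"az":0,"claw":-1},
    {"tx":0,"ty":0,"tz":-1,"ax":0,"ay":0,"az":0,"claw":-1},
    {"tx":0,"ty":0,"tz":-1,"ax":0,"ay":0,"az":0,"claw":-1},
  ],
)

```text
time_s: 12.45
tcp_pos: [0.4889, -0.3391, 0.0883]
eef_rot: [-180.0, -0.0, -73.0]
contact_force: [-0.5, -0.3, -2.7]
gripper_width: 0.0199
```

Request:
step_arm(
  increments=[
    {"tx":0,"ty":0,"tz":-1,"ax":0,"ay":0,"az":0,"claw":-1},
    {"tx":0,"ty":0,"tz":-1,"ax":0,"ay":0,"az":0,"claw":-1},
  ],
)

```text
time_s: 12.65
tcp_pos: [0.4889, -0.3391, 0.0863]
eef_rot: [-180.0, 0.0, -73.0]
contact_force: [0.2, -0.2, -2.7]
gripper_width: 0.0199
```

Request:
step_arm(
  increments=[
    {"tx":0,"ty":0,"tz":-0.5,"ax":0,"ay":0,"az":0,"claw":-1},
    {"tx":0,"ty":0,"tz":-0.5,"ax":0,"ay":0,"az":0,"claw":-1},
    {"tx":0,"ty":0,"tz":-0.5,"ax":0,"ay":0,"az":0,"claw":-1},
  ],
)

```text
time_s: 12.95
tcp_pos: [0.4889, -0.3391, 0.0849]
eef_rot: [-180.0, -0.0, -73.0]
contact_force: [0.6, 0.1, -4.1]
gripper_width: 0.02
```

Request:
step_arm(
  increments=[
    {"tx":0,"ty":0,"tz":-0.5,"ax":0,"ay":0,"az":0,"claw":-1},
    {"tx":0,"ty":0,"tz":-0.5,"ax":0,"ay":0,"az":0,"claw":-1},
  ],
)

```text
time_s: 13.15
tcp_pos: [0.4889, -0.3391, 0.0838]
eef_rot: [-180.0, -0.0, -73.0]
contact_force: [0.7, 0.3, -2.9]
gripper_width: 0.0199
```

Request:
step_arm(
  increments=[
    {"tx":0,"ty":0,"tz":-0.4,"ax":0,"ay":0,"az":0,"claw":-1},
    {"tx":0,"ty":0,"tz":0,"ax":0,"ay":0,"az":0,"claw":-1},
  ],
)

```text
time_s: 13.35
tcp_pos: [0.4889, -0.3391, 0.0834]
eef_rot: [180.0, 0.0, -73.0]
contact_force: [-0.5, -0.4, -3.2]
gripper_width: 0.0202
```

Request:
step_arm(
  increments=[
    {"tx":0,"ty":0,"tz":-0.4,"ax":0,"ay":0,"az":0,"claw":-1},
    {"tx":0,"ty":0,"tz":0,"ax":0,"ay":0,"az":0,"claw":-1},
  ],
)

```text
time_s: 13.55
tcp_pos: [0.4889, -0.3391, 0.083]
eef_rot: [-180.0, 0.0, -73.0]
contact_force: [-0.2, 0.2, -3.0]
gripper_width: 0.02
```

Request:
step_arm(
  increments=[
    {"tx":0,"ty":0,"tz":-0.4,"ax":0,"ay":0,"az":0,"claw":-1},
    {"tx":0,"ty":0,"tz":0,"ax":0,"ay":0,"az":0,"claw":-1},
  ],
)

```text
time_s: 13.75
tcp_pos: [0.4889, -0.3391, 0.0826]
eef_rot: [180.0, 0.0, -73.0]
contact_force: [0.8, -0.4, -3.3]
gripper_width: 0.02
```

Request:
step_arm(
  increments=[
    {"tx":0,"ty":0,"tz":-0.4,"ax":0,"ay":0,"az":0,"claw":-1},
    {"tx":0,"ty":0,"tz":0,"ax":0,"ay":0,"az":0,"claw":-1},
  ],
)

```text
time_s: 13.95
tcp_pos: [0.4888, -0.3391, 0.0822]
eef_rot: [180.0, 0.0, -73.0]
contact_force: [-0.2, -0.8, -2.6]
gripper_width: 0.02
```

Request:
step_arm(
  increments=[
    {"tx":0,"ty":0,"tz":-0.4,"ax":0,"ay":0,"az":0,"claw":-1},
    {"tx":0,"ty":0,"tz":0,"ax":0,"ay":0,"az":0,"claw":-1},
  ],
)

```text
time_s: 14.15
tcp_pos: [0.4889, -0.3391, 0.0818]
eef_rot: [180.0, 0.0, -73.0]
contact_force: [-0.2, -0.1, -3.4]
gripper_width: 0.0204
```

Request:
step_arm(
  increments=[
    {"tx":0,"ty":0,"tz":-0.3,"ax":0,"ay":0,"az":0,"claw":-1},
    {"tx":0,"ty":0,"tz":0,"ax":0,"ay":0,"az":0,"claw":-1},
  ],
)

```text
time_s: 14.35
tcp_pos: [0.4889, -0.3391, 0.0817]
eef_rot: [-180.0, -0.0, -73.0]
contact_force: [-0.5, 0.6, -1.3]
gripper_width: 0.0199
```

Request:
step_arm(
  increments=[
    {"tx":0,"ty":0,"tz":-0.3,"ax":0,"ay":0,"az":0,"claw":-1},
    {"tx":0,"ty":0,"tz":0,"ax":0,"ay":0,"az":0,"claw":-1},
    {"tx":0,"ty":0,"tz":0,"ax":0,"ay":0,"az":0,"claw":-1},
  ],
)

```text
time_s: 14.65
tcp_pos: [0.4889, -0.3392, 0.0817]
eef_rot: [-180.0, -0.0, -73.0]
contact_force: [-2.4, 1.6, 4.5]
gripper_width: 0.0199
```

```bash
python3 - <<'E'
from h import *
st=r.get_state();print(st['tcp_pos'],st['contact_force'],st['moment'])
s=cap('side');im=s['image'];v0,u0=195,205
a=cv2.resize(im[v0:v0+110,u0:u0+120],(600,550),interpolation=cv2.INTER_CUBIC)
cv2.imwrite('pics/side4.png',a)
E
```

```text
[ 0.48892998 -0.33916814  0.08168123] [-2.42004741  1.61709155  4.49183997] [0.71371568 0.80369359 0.00999218]
```

View pics/side4.png

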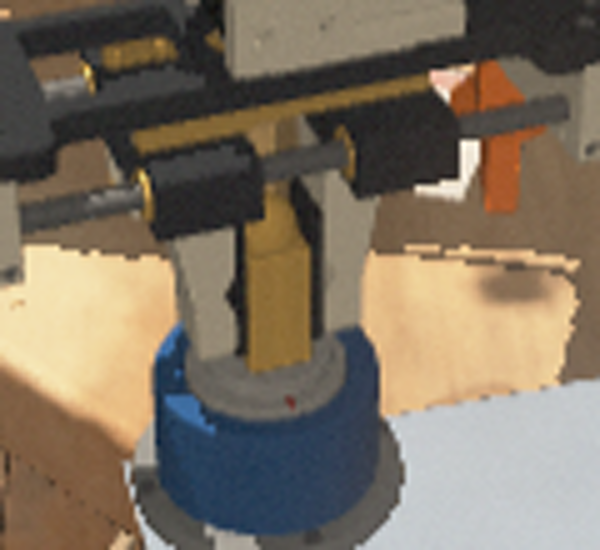

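Collar is seated on the sleeve (image about (268,385)), held for over 0.3 s with a few N. I'll ease off and turn clockwise in small chunks, watching forces.

Request:
step_arm(
  increments=[
    {"tx":0,"ty":0,"tz":0.2,"ax":0,"ay":0,"az":0,"claw":-1},
    {"tx":0,"ty":0,"tz":0,"ax":0,"ay":0,"az":-2,"claw":-1},
    {"tx":0,"ty":0,"tz":0,"ax":0,"ay":0,"az":-2,"claw":-1},
    {"tx":0,"ty":0,"tz":0,"ax":0,"ay":0,"az":-2,"claw":-1},
  ],
)

```text
time_s: 15.1
tcp_pos: [0.489, -0.3393, 0.0817]
eef_rot: [-180.0, -0.0, -79.1]
contact_force: [-1.6, 0.2, 4.4]
gripper_width: 0.0201
```

Request:
step_arm(
  increments=[
    {"tx":0,"ty":0,"tz":0,"ax":0,"ay":0,"az":-2,"claw":-1},
    {"tx":0,"ty":0,"tz":0,"ax":0,"ay":0,"az":-2,"claw":-1},
    {"tx":0,"ty":0,"tz":0,"ax":0,"ay":0,"az":-2,"claw":-1},
  ],
)

```text
time_s: 15.4
tcp_pos: [0.4888, -0.3394, 0.0816]
eef_rot: [180.0, -0.0, -85.1]
contact_force: [-2.5, -0.2, 4.2]
gripper_width: 0.02
```

```bash
python3 -c "
from h import *
st=r.get_state();print(st['contact_force'],st['moment'],st['eef_rot'])"
```

```text
[-2.48165489 -0.24014426  4.19103147] [0.04805886 0.95143505 0.05812773] [ 1.79989703e+02 -2.39244183e-02 -8.50740926e+01]
```

Request:
step_arm(
  increments=[
    {"tx":-0.3,"ty":0,"tz":0,"ax":0,"ay":0,"az":-2,"claw":-1},
    {"tx":0,"ty":0,"tz":0,"ax":0,"ay":0,"az":-2,"claw":-1},
    {"tx":0,"ty":0,"tz":0,"ax":0,"ay":0,"az":-2,"claw":-1},
    {"tx":0,"ty":0,"tz":0,"ax":0,"ay":0,"az":-2,"claw":-1},
  ],
)

```text
time_s: 15.8
tcp_pos: [0.4884, -0.3394, 0.0816]
eef_rot: [180.0, -0.0, -93.1]
contact_force: [-2.2, -0.3, 4.9]
gripper_width: 0.0205
```

Request:
step_arm(
  increments=[
    {"tx":-0.2,"ty":0,"tz":0,"ax":0,"ay":0,"az":-2,"claw":-1},
    {"tx":0,"ty":0,"tz":0,"ax":0,"ay":0,"az":-2,"claw":-1},
    {"tx":0,"ty":0,"tz":0,"ax":0,"ay":0,"az":-2,"claw":-1},
    {"tx":0,"ty":0,"tz":0,"ax":0,"ay":0,"az":-2,"claw":-1},
  ],
)

```text
time_s: 16.2
tcp_pos: [0.4881, -0.3394, 0.0817]
eef_rot: [180.0, -0.0, -101.1]
contact_force: [-3.4, 1.0, 5.4]
gripper_width: 0.0201
```

```bash
python3 -c "
from h import *
st=r.get_state();print(st['contact_force'],st['moment'],st['eef_rot'])"
```

```text
[-3.37433362  1.01476764  5.40421325] [0.17661074 1.18653702 0.09548341] [ 1.79977837e+02 -2.35247157e-02 -1.01077985e+02]
```

Request:
step_arm(
  increments=[
    {"tx":-0.3,"ty":0,"tz":0.1,"ax":0,"ay":0,"az":-1.5,"claw":-1},
    {"tx":0,"ty":0,"tz":0,"ax":0,"ay":0,"az":-1.5,"claw":-1},
    {"tx":0,"ty":0,"tz":0,"ax":0,"ay":0,"az":-1.5,"claw":-1},
    {"tx":0,"ty":0,"tz":0,"ax":0,"ay":0,"az":-1.5,"claw":-1},
  ],
)

```text
time_s: 16.6
tcp_pos: [0.4878, -0.3392, 0.0817]
eef_rot: [180.0, -0.0, -107.1]
contact_force: [-4.2, 0.3, 5.3]
gripper_width: 0.0197
```

```bash
python3 -c "
from h import *
st=r.get_state();print(st['contact_force'],st['moment'],st['eef_rot'])"
```

```text
[-4.16623454  0.26212662  5.26251728] [0.14322376 1.41273235 0.08179561] [ 1.79972108e+02 -1.35696186e-02 -1.07102359e+02]
```

Request:
step_arm(
  increments=[
    {"tx":-0.1,"ty":0,"tz":0,"ax":0,"ay":0,"az":-1,"claw":-1},
    {"tx":0,"ty":0,"tz":0,"ax":0,"ay":0,"az":-1,"claw":-1},
    {"tx":0,"ty":0,"tz":0,"ax":0,"ay":0,"az":-1,"claw":-1},
  ],
)

```text
time_s: 16.9
tcp_pos: [0.4877, -0.3392, 0.0817]
eef_rot: [180.0, -0.0, -110.1]
contact_force: [-3.7, -0.1, 5.9]
gripper_width: 0.0195
```

```bash
python3 -c "
from h import *
st=r.get_state();print(st['contact_force'],st['moment'],st['eef_rot'])"
```

```text
[-3.72271852 -0.10942619  5.91533587] [0.22919454 1.40006738 0.0994254 ] [ 1.79975237e+02 -1.38097456e-02 -1.10080402e+02]
```

Request:
step_arm(
  increments=[
    {"tx":-0.3,"ty":0,"tz":0,"ax":0,"ay":0,"az":-1,"claw":-1},
    {"tx":0,"ty":0,"tz":0,"ax":0,"ay":0,"az":-1,"claw":-1},
    {"tx":0,"ty":0,"tz":0,"ax":0,"ay":0,"az":-1,"claw":-1},
  ],
)

```text
time_s: 17.2
tcp_pos: [0.4876, -0.3392, 0.0816]
eef_rot: [180.0, -0.0, -113.1]
contact_force: [-3.5, 0.2, 5.8]
gripper_width: 0.0197
```

```bash
cat >s.py <<'E'
from plant import r
st=r.get_state();print(st['contact_force'].round(2),st['moment'].round(3),st['eef_rot'].round(2))
E
python3 s.py
```

```text
[-3.53  0.18  5.85] [0.186 1.26  0.054] [ 1.7999e+02 -1.0000e-02 -1.1309e+02]
```

Request:
step_arm(
  increments=[
    {"tx":0,"ty":0,"tz":0,"ax":0,"ay":0,"az":-1,"claw":-1},
    {"tx":0,"ty":0,"tz":0,"ax":0,"ay":0,"az":-1,"claw":-1},
  ],
)

```text
time_s: 17.4
tcp_pos: [0.4875, -0.3392, 0.0817]
eef_rot: [180.0, -0.0, -115.1]
contact_force: [-4.2, 0.2, 5.0]
gripper_width: 0.0197
```

```bash
python3 s.py
```

```text
[-4.19  0.23  4.97] [0.248 1.343 0.098] [ 1.7999e+02 -1.0000e-02 -1.1508e+02]
```

Request:
step_arm(
  increments=[
    {"tx":0,"ty":0,"tz":0,"ax":0,"ay":0,"az":-1,"claw":-1},
    {"tx":0,"ty":0,"tz":0,"ax":0,"ay":0,"az":-1,"claw":-1},
  ],
)

```text
time_s: 17.6
tcp_pos: [0.4874, -0.339, 0.0816]
eef_rot: [180.0, -0.0, -117.1]
contact_force: [-4.1, 1.1, 7.5]
gripper_width: 0.0198
```

```bash
python3 s.py
```

```text
[-4.08  1.05  7.53] [0.711 1.5   0.272] [ 1.7996e+02 -1.0000e-02 -1.1708e+02]
```

Request:
step_arm(
  increments=[
    {"tx":0,"ty":0,"tz":0,"ax":0,"ay":0,"az":-0.3,"claw":-1},
    {"tx":0,"ty":0,"tz":0,"ax":0,"ay":0,"az":0,"claw":-1},
  ],
)

```text
time_s: 17.8
tcp_pos: [0.4874, -0.339, 0.0817]
eef_rot: [180.0, -0.0, -117.3]
contact_force: [-3.8, 1.5, 5.7]
gripper_width: 0.0198
```

```bash
python3 s.py; python3 - <<'E'
from h import *
c=cap('top');s=cap('side')
a=cv2.resize(c['image'][205:275,312:382],(400,400),interpolation=cv2.INTER_CUBIC)
b=cv2.resize(s['image'][230:290,225:295],(400,343),interpolation=cv2.INTER_CUBIC)
b=cv2.copyMakeBorder(b,0,57,0,0,cv2.BORDER_CONSTANT)
cv2.imwrite('pics/lock.png',np.hstack([a,b]))
E
```

```text
[-3.83  1.54  5.74] [0.657 1.477 0.381] [ 1.7996e+02 -1.0000e-02 -1.1733e+02]
```

View pics/lock.png

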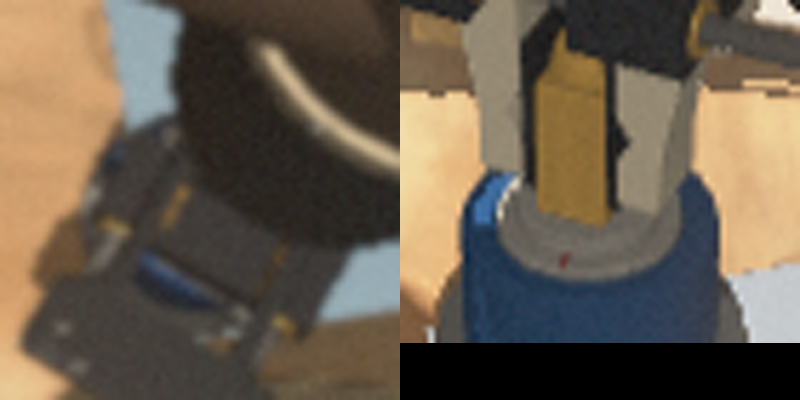

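```bash
python3 - <<'E'
from h import *
s=np.load('last_side.npz')
p=w(s,225+165/5.714,230+262/5.714,.05)[:2]
for c in((.4873,-.3395),(.4879,-.3409)):
    d=np.array(c)-p;l=np.array([.5038,-.3116])-c;print(p,np.degrees(np.arctan2(d[1],d[0])),np.linalg.norm(d),'lug',np.degrees(np.arctan2(l[1],l[0])))
E
```

```text
[ 0.48073206 -0.36210431] 73.79818268142654 0.02353917179676585 lug 59.40002130679107
[ 0.48073206 -0.36210431] 71.32261308236939 0.02238307542512014 lug 61.51299286399053
```

Request:
step_arm(
  increments=[
    {"tx":0,"ty":0,"tz":0,"ax":0,"ay":0,"az":0,"claw":-0.4},
    {"tx":0,"ty":0,"tz":0,"ax":0,"ay":0,"az":0,"claw":-0.2},
    {"tx":0,"ty":0,"tz":0,"ax":0,"ay":0,"az":0,"claw":0},
    {"tx":0,"ty":0,"tz":0,"ax":0,"ay":0,"az":0,"claw":0},
  ],
)

```text
time_s: 18.3
tcp_pos: [0.4879, -0.3391, 0.0814]
eef_rot: [-180.0, 0.0, -117.3]
contact_force: [0.1, -0.2, 0.6]
gripper_width: 0.0417
```

Released. I'm retreating straight up and clear, then making the final check.

Request:
step_arm(
  increments=[
    {"tx":0,"ty":0,"tz":10,"ax":0,"ay":0,"az":0,"claw":0},
    {"tx":0,"ty":0,"tz":20,"ax":0,"ay":0,"az":0,"claw":0},
    {"tx":0,"ty":0,"tz":30,"ax":0,"ay":0,"az":0,"claw":0},
    {"tx":-20,"ty":0,"tz":30,"ax":0,"ay":0,"az":0,"claw":0},
    {"tx":-20,"ty":20,"tz":30,"ax":0,"ay":0,"az":0,"claw":0},
    {"tx":-10,"ty":40,"tz":20,"ax":0,"ay":0,"az":0,"claw":0},
    {"tx":0,"ty":40,"tz":20,"ax":0,"ay":0,"az":0,"claw":0},
    {"tx":0,"ty":45,"tz":20,"ax":0,"ay":0,"az":0,"claw":0},
    {"tx":0,"ty":45,"tz":0,"ax":0,"ay":0,"az":0,"claw":0},
    {"tx":0,"ty":45,"tz":0,"ax":0,"ay":0,"az":0,"claw":0},
    {"tx":0,"ty":45,"tz":0,"ax":0,"ay":0,"az":0,"claw":0},
  ],
)

```text
time_s: 19.4
tcp_pos: [0.4374, -0.0575, 0.2628]
eef_rot: [-179.9, 0.1, -117.3]
contact_force: [1.3, 0.1, -0.7]
gripper_width: 0.0439
```

```bash
python3 - <<'E'
from h import *
c=cap('top');s=cap('side')
a=cv2.resize(c['image'][215:265,320:370],(400,400),interpolation=cv2.INTER_CUBIC)
b=cv2.resize(s['image'][205:295,215:305],(400,400),interpolation=cv2.INTER_CUBIC)
cv2.imwrite('pics/fin.png',np.hstack([a,b]))
E
```

```text
(no output)
```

View pics/fin.png

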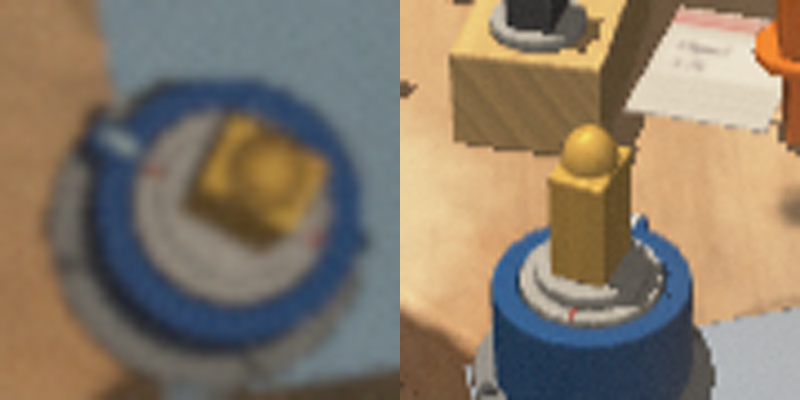

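```bash
python3 - <<'E'
from h import *
c=np.load('last_top.npz')
T=lambda u,v,z:w(c,320+u/8,215+v/8,z)[:2]
g=lambda a,b:(np.degrees(np.arctan2(*(a-b)[::-1]))%180).round(1)
a,b=T(152,170,.05),T(317,240,.05);m=(a+b)/2
print('red',g(a,b),m,np.linalg.norm(a-b))
print('line',g(T(100,132,.048),T(135,152,.048)),'lug from centre',g(T(116,141,.048),m),g(T(116,141,.048),np.array([.4876,-.340])))
print('head',g(T(238,118,.098),T(328,158,.098)),g(T(200,200,.09),T(275,245,.09)),'dome top',T(258,165,.110))
E
python3 s.py
```

```text
red 69.9 [ 0.48663226 -0.33944523] 0.045469046248971925
line 62.9 lug from centre 63.6 65.4
head 68.8 61.7 dome top [ 0.48644914 -0.33552355]
[ 0.43 -1.07  0.01] [ 0.058 -0.109  0.019] [-1.799e+02  1.300e-01 -1.170e+02]
```

```bash
python3 - <<'E'
from fit import *
np.set_printoptions(precision=4,suppress=True)
for n in('top','side'):
    c=np.load(f'last_{n}.npz');P=cloud(c);h=cv2.cvtColor(c['image'],cv2.COLOR_BGR2HSV)
    near=np.hypot(P[...,0]-.4873,P[...,1]+.34)
    br=(near<.025)&(P[...,2]>.06)&(h[...,1]>100);q=P[br];print(n,'brass max z',np.percentile(q[:,2],99),'dome xy',np.median(q[q[:,2]>.102],0),len(q))
    co=(near<.0195)&(near>.012)&(h[...,1]<70)&(P[...,2]>.04)&(P[...,2]<.065);q=P[co]
    A=np.c_[q[:,:2]-[.4873,-.34],np.ones(len(q))];print('collar plane',np.linalg.lstsq(A,q[:,2],rcond=None)[0],len(q))
E
```

```text
top brass max z 0.11234127329536302 dome xy [ 0.4859 -0.3368  0.1079] 175
collar plane [-0.0205  0.0584  0.0552] 87
side brass max z 0.11028575093767934 dome xy [ 0.4868 -0.3434  0.1071] 537
collar plane [-0.0043  0.1269  0.0556] 182
```

```bash
python3 -c "
from plant import r
print(r.close_job())"
```

```text
the job is handed in; nothing more can be done
None
```

The brass domed stake is in the blue socket, pushed home, turned clockwise to the lock stop and released. I handed the job in at about 19.5 s; the hand-in reported no verdict.

- **Picking:** I took the brass stake from the rack, leaving the green and orange look-alikes alone.
- **Fitting:** I read the slot's angle from the red marks, about 46° anticlockwise of socket x. The shank went straight in with no search turning, and no push on it was readable on the way down. The collar seated with about 8 N.
- **Locking:** I turned it about 44° until the turning moment rose sharply from about 0.1 to 0.38 N m, then let go.

**Last checks:**
- **Lock angle:** the sleeve stands about 7° from the index line, which matches the 0.13 rad stop. The stake lay at 62.7° when I let go, against 60–65° for socket x in my different readings.
- **Seating:** the collar top measured 55–56 mm and the dome top 110–112 mm above the bench, against 56 and 111 mm expected.
- **Clear of the work:** the gripper was open and away from the socket, with no load at hand-in.

**Disagreements:**
- The dome's position differed by about 7 mm in y between the two cameras, though their average lies on the socket axis.
- The depth fit to the collar showed a slope of 0.06 to 0.13 rad. I put this down to edge pixels, because the heights fit a seated collar, but I did not rule out a small tilt.
- One head edge read 69° in the top view, the other 62°.

I did not measure the flat stake, jar, lid and puck again. No contact with them showed.

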